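# Release the board holder's spring collar

## Robot

A 6-joint arm with a two-finger parallel gripper is mounted at the origin on the work surface. World frame = base frame: x ahead of the robot, y to its left, z up, the work surface at z = 0. Lengths are in m, angles in rad, forces in N, time in s.
With the tool pointing down it reaches from about 0.425 to 0.95 m from the base axis. Payload 3.5 kg.
Tool frame: the origin (TCP) lies at the very end of the fingers, on their centre line; the grasp point (between the pads) lies 19 mm behind it; z points along the fingers, y is the line along which they close (so a half turn about z gives the same grasp; the last joint's range is limited). The gripper opens to 85 mm and grips with 20 to 120 N. Pads are 22 mm wide; open, the fingers measure 114 mm over their backs; the gripper's body (76 mm by 85 mm) begins 54 mm behind the grasp point. The pads swing forward as they close: fully open they stand 13 mm farther back than shut.
Start: joints at [-1.448, 0.286, 1.577, -0, 1.279, -0.15], TCP at [0.182, -0.65, 0.231] pointing down, gripper open.
Joint ranges: [-2.77, 2.77], [-0.9, 2.22], [0.21, 2.48], [-1.53, 4.67], [0.24, 2.81], [-2.84, 2.84]. Speed limits (rad/s): [2.79, 2.79, 3.14, 3.14, 3.14, 3.14].

## Interface

Orientations are given as a unit quaternion [x, y, z, w].
In Python, from plant import ctrl gives the robot as it stands.
- The arm moves only by the tool step_hand, called after "Request:" as name(argument=value, ...), one argument or row to a line, values as JSON. Schema: {"type":"object","properties":{"moves":{"type":"array","items":{"type":"number"},"minItems":7,"maxItems":70},"force":{"type":"number"},"only":{"type":"string"},"quiet":{"type":"boolean"},"lines":{"type":"string"}},"required":["moves"],"additionalProperties":false}. moves is one flat list of numbers that holds 1 to 10 rows one after another, with no inner brackets; each row has 7 numbers: dx, dy, dz in a scale on which 1.0 is 100 cm, then a rotation vector rx, ry, rz in parts of the range, where 1.0 means 2 rad, then the opening from 0.0 (shut) to 1.0 (fully open); each row is the pose to reach, as a shift and turn from the pose commanded when the call began, along the tool's axes at that moment; what a row does not reach only later rows make up. A row lasts 1/8 s, in which the tool goes at most 0.0625 m and 0.188 rad, less where a joint would pass 70% of its speed; a pose out of reach is approached as far as the arm can. The fingers move at their own pace and stop on an object; force is the grip in N (left out, the last holds). Time passes only in rows, so rows that do not move let the fingers close. The tool returns the time, the measured TCP pose, the force, the opening and the grip force at its end. only (a regular expression) keeps the lines of the reply that match it, lines (a string "A,B") keeps lines A to B, and quiet returns only ok. No shift or turn number may pass 1 either way. Input that does not fit is refused with a message, and nothing moves.
- ctrl.get_state(): the state, without advancing time (a new reading comes with each control period).
- ctrl.read_camera(name): name is "scene" or "side" or "wrist"; returns a dict with "pixels" (420x560x3 uint8, red, green, blue), "camera_matrix" (3x3 intrinsics, pixels), "dist_coeffs" ([k1, k2, p1, p2, k3] as OpenCV has them; the pictures are not rectified), "xyz" and "orientation" of the camera in the world. Camera axes: x right, y down, z forward; pixel columns grow to the right and rows downward; lengths in m; the calibration is good to about 2 mm. A picture is of the moment at which its call begins. There is no depth.
- ctrl.sign_off(): hands the job in; it is judged then, once.
The state is a dict: "time": time; "qpos": joint angles; "dq": joint speeds; "joint_efforts": joint torques, N m; "eef_pos": TCP position; "tcp_rot": TCP orientation; "contact_force": force on the tool from outside, world axes, zero at the start; "wrist_torque": the same for the moment, N m; "opening": opening from 0.0 (shut) to 1.0 (fully open); "finger_force": force on a finger pad.
Only numpy, scipy, OpenCV 4.12 (cv2) and the standard library are available. Lean on these libraries where they do the work, as an engineer would, in place of code of your own. Each camera call takes 0.05 s, during which the arm holds its last target. There are 200 camera calls.

## Task

Release the circuit board that is clamped in its holder: pull the holder's spring collar straight up, turn it counterclockwise (seen from above) as far as it goes, about 70 degrees, and let it come down onto its ledge, so that it stays raised with its clamp tongue swung clear of the board. Leave the collar of the empty holder as it is.

Things in the scene. Friction and masses are not known exactly. Their poses are not given: they have to be found in the camera images.
- collar_grip (a point): On the upright axis of the collar on the holder with the green board, 12 mm below the top of its black bar grip, 76 mm above the bench when locked; moves with it. Bar: 46 mm long (x), 18 wide (y: pinch here from above), 36 high; z up. Under the bar, 24 mm below this point, begins a round steel sleeve, radius 21 mm: fingertips stay above it. Clamp tongue along +x, to 52 mm, its top 26 mm below.
- collar_lift (a joint): That collar's lift, m: 0 locked, 0.018 upper stop. A spring pulls it down, 4 N at 0 to 7.6 N at the stop; it weighs 130 g. Teeth under the sleeve sit in notches 10 mm deep: it turns only while raised over 10 mm (14 mm is good). Turned over 0.45 rad and let go, it rests on its ledge at about 0.010.
- collar_turn (a joint): That collar's turn about its upright axis, rad, growing counterclockwise seen from above: 0 locked, tongue over the board's edge; 1.2 at the stop, tongue clear of the board. Turns easily (0.03 N m friction) and stays where it is left.
- other_grip (a point): The same point on the identical collar of the empty holder, which stays locked. Both holders are fixed to the bench: aluminium plates 150 x 110 x 12 mm, collar axis 50 mm from the centre towards one short side, board place on the other side (+x of the locked collar); apart from the collar nothing on them is higher than 51 mm.

How it is judged:
On the way, in this order (a step that is already met when the one before it is completed fails the run):
1. the collar is pulled up out of its notches (value of joint collar_lift above 0.0085 m), for 0.05 s.
2. the raised collar is turned until its tongue is clear (value of joint collar_turn above 0.95 rad and value of joint collar_lift above 0.0075 m), for 0.1 s.
At the end, for the whole second after the job is handed in: The collar on the holder with the board is turned by more than 0.95 rad (54 degrees) and rests on its ledge, raised 7.5 to 12.5 mm; the empty holder's collar is down as at the start (within 6 mm) (all of step 2 and value of joint collar_lift below 0.0125 m and distance of other_grip from where it was at the start of the episode below 0.006 m); the robot touches nothing.
It fails at once if the collar of the empty holder is pulled up (distance of other_grip from where it was at the start of the episode above 0.006 m).
It fails at once if the collar is wrung round by force while it is still down in its notches (value of joint collar_turn above 0.3 rad and value of joint collar_lift below 0.006 m).
It also fails if it takes over 32 s, if anything falls off the work surface, if the arm or the gripper's body presses on something with over 40 N, if the wrist force passes 120 N, or if a joint passes its speed limit or range.

## Working session

There is one attempt and no reset: what is moved stays moved. The work goes in short steps, Python scripts to look and compute and a tool call to move; the robot and the scene stay as the last step left them, time stands still between calls to the robot, and variables do not carry over. Pictures are saved under pics/ and viewed, at most 10 in all, crops included, and the job is handed in when it is done.

```bash
ls; mkdir -p pics
```

Create h.py:
```python
import numpy as np, cv2, json, pickle
from scipy.spatial.transform import Rotation as R
from plant import ctrl
def shot(n,name):
    c=ctrl.read_camera(n); pickle.dump(c,open(f'pics/{name}.pkl','wb'))
    cv2.imwrite(f'pics/{name}.png',c['pixels'][:,:,::-1]); return c
def ray(c,uv):
    K=np.array(c['camera_matrix'],float);d=np.array(c['dist_coeffs'],float)
    p=cv2.undistortPoints(np.array([[uv]],float),K,d)[0,0]
    r=R.from_quat(c['orientation']).apply([p[0],p[1],1.]); return np.array(c['xyz']),r/np.linalg.norm(r)
def plane(c,uv,z):
    o,r=ray(c,uv); return o+r*(z-o[2])/r[2]
def tri(L):
    A=np.zeros((3,3));b=np.zeros(3)
    for c,uv in L:
        o,r=ray(c,uv);M=np.eye(3)-np.outer(r,r);A+=M;b+=M@o
    return np.linalg.solve(A,b)
def load(n): return pickle.load(open(f'pics/{n}.pkl','rb'))
```

Run:
```python
from h import *
a=shot('scene','s0');b=shot('side','d0')
for c in (a,b): print(c['xyz'],c['orientation'])
print(ctrl.get_state())
```

```text
pics
plant.py
[ 1.06988026 -0.68872034  0.70981285] [ 0.84281162  0.28403319 -0.15163471 -0.43127791]
[ 0.46593549 -0.65648219  0.53372497] [ 0.88948804 -0.05745417  0.02281982 -0.45275744]
{'time': 0.1, 'qpos': array([-1.44799076e+00,  2.87124398e-01,  1.57803238e+00,  3.31198603e-05,
        1.27857810e+00, -1.50004002e-01]), 'dq': array([ 1.71088472e-04, -1.50232316e-03, -2.58291478e-03, -4.72813233e-04,
        4.66673653e-04, -1.47324707e-06]), 'joint_efforts': array([ 4.74389853e-04, -4.07297516e+01, -2.93700385e+01, -1.57119525e-04,
        3.40562859e-03, -1.61037732e-06]), 'eef_pos': array([ 0.18183155, -0.64943765,  0.23005297]), 'tcp_rot': array([ 9.90711366e-01,  1.35977359e-01,  3.04171205e-05, -1.07079443e-03]), 'contact_force': array([-0.18220544, -0.20159918, -0.18205829]), 'wrist_torque': array([-0.0204777 ,  0.00710593, -0.00897165]), 'finger_force': 0.0, 'opening': 1.0018662562806855}
```

View pics/s0.png

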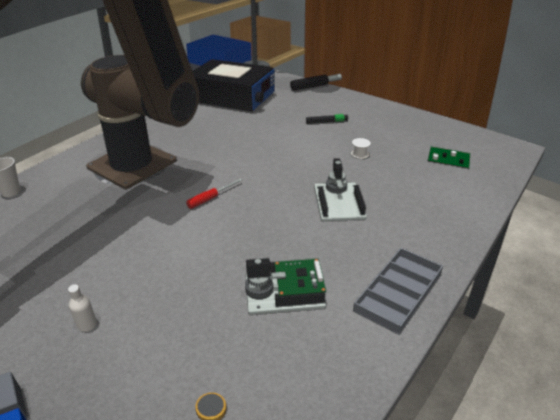

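View pics/d0.png

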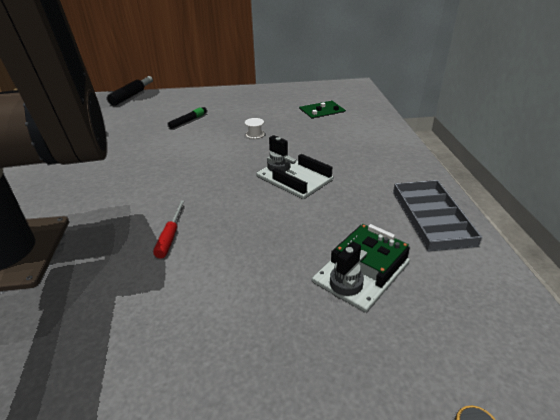

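Run:
```python
from h import *
def crop(n,u,v,w,h,s):
    im=cv2.imread(f'pics/{n}.png')[v:v+h,u:u+w]
    cv2.imwrite(f'pics/{n}c.png',cv2.resize(im,None,fx=s,fy=s,interpolation=cv2.INTER_CUBIC))
crop('s0',236,250,100,70,8); crop('d0',308,220,108,90,7)
```

```text
(no output)
```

View pics/s0c.png

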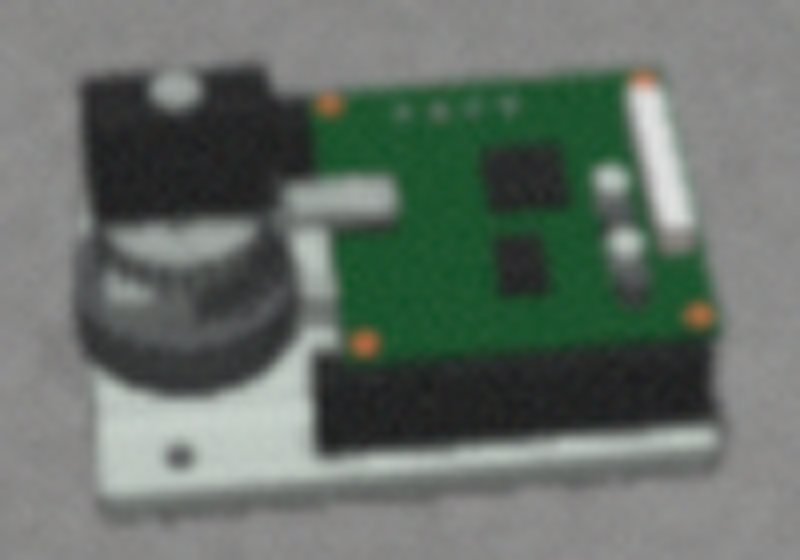

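View pics/d0c.png

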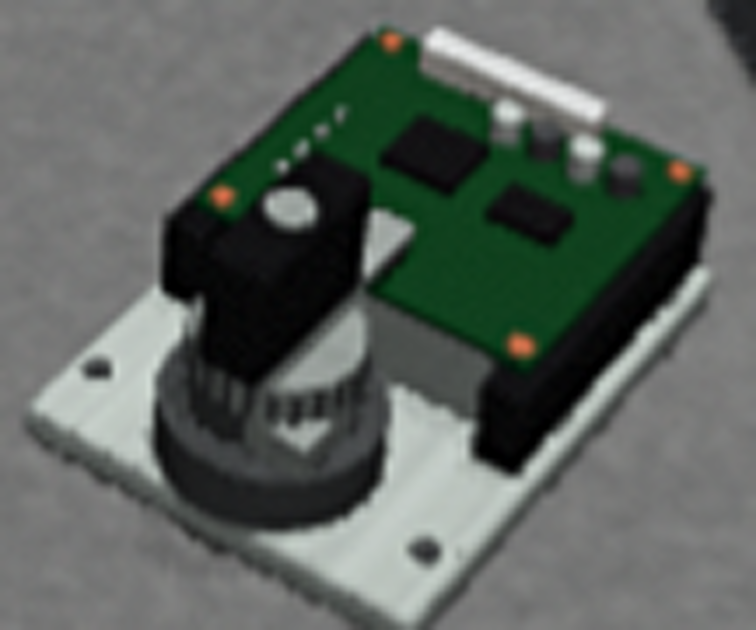

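The views show the green-board holder with its bar's silver cap at about (257.6, 260.8) in scene and (349.1, 249.3) in side. The tongue points to the board, and four orange pads give the holder's axes.

Run:
```python
from h import *
a=load('s0');b=load('d0')
S=lambda x,y:(236+(x+.5)/8-.5,250+(y+.5)/8-.5)
D=lambda x,y:(308+(x+.5)/7-.5,220+(y+.5)/7-.5)
P={k:tri([(a,S(*s)),(b,D(*d))]) for k,s,d in [('cap',(176,90),(291,208)),('n1',(330,104),(222,196)),('f1',(644,78),(391,42)),('n2',(364,344),(520,346)),('f2',(699,315),(680,171))]}
for k,p in P.items(): print(k,p.round(4))
x1=P['f1']-P['n1'];x2=P['f2']-P['n2'];m=(x1+x2)/2
yaw=np.arctan2(m[1],m[0]);print([np.degrees(np.arctan2(v[1],v[0])).round(1) for v in (x1,x2,m)],np.linalg.norm(x1),np.linalg.norm(x2))
v=(P['n1']+P['n2'])/2-P['cap'];print('cap->near mid',np.degrees(np.arctan2(v[1],v[0])))
s=ctrl.get_state();T=R.from_quat(s['tcp_rot']);M=T.as_matrix();print(M.round(3))
g=P['cap'].copy()
print('shift tool axes to cap xy:',M.T@(g-s['eef_pos']))
ty=np.degrees(np.arctan2(M[1,0],M[0,0]));print('tool x yaw',ty,'bar yaw',np.degrees(yaw))
```

```text
cap [ 0.6182 -0.1734  0.0893]
n1 [ 0.6184 -0.1154  0.0423]
f1 [ 0.6765 -0.0607  0.0424]
n2 [ 0.6757 -0.1766  0.0424]
f2 [ 0.7337 -0.1221  0.0429]
[np.float64(43.3), np.float64(43.2), np.float64(43.2)] 0.07977509251550817 0.07961548733118164
cap->near mid 43.5796425162857
[[ 0.963  0.269 -0.   ]
 [ 0.269 -0.963  0.002]
 [ 0.    -0.002 -1.   ]]
shift tool axes to cap xy: [ 0.54846495 -0.34053984  0.14166817]
tool x yaw 15.63026696803972 bar yaw 43.22836881436275
```

Careful with the scale: turns go in shares of 2 rad. That gives: -0.05 rad / 2 = -0.025.

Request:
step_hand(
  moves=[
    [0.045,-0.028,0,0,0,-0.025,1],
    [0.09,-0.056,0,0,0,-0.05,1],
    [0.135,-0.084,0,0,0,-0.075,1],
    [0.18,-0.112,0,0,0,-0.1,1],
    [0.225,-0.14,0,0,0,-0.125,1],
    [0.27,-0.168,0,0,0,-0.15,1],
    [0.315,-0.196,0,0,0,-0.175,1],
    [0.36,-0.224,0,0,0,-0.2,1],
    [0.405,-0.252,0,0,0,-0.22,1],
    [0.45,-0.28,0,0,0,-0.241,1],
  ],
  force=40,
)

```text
refused: moves[0]: [0.045, -0.028, 0, 0, 0, -0.025, 1] is not of type 'number' (schema: type "number"). Nothing was moved.
```

The error is about the shape of the input: one flat list, 7 numbers to a row, no inner brackets. Fixing that and sending the same move.

Request:
step_hand(
  moves=[0.045,-0.028,0,0,0,-0.025,1,0.09,-0.056,0,0,0,-0.05,1,0.135,-0.084,0,0,0,-0.075,1,0.18,-0.112,0,0,0,-0.1,1,0.225,-0.14,0,0,0,-0.125,1,0.27,-0.168,0,0,0,-0.15,1,0.315,-0.196,0,0,0,-0.175,1,0.36,-0.224,0,0,0,-0.2,1,0.405,-0.252,0,0,0,-0.22,1,0.45,-0.28,0,0,0,-0.241,1],
  force=40,
)

```text
time: 1.35
eef_pos: [0.5405, -0.2575, 0.2308]
tcp_rot: [0.929, 0.369, -0.0, -0.0]
contact_force: [-0.4, -0.6, 0.9]
opening: 1.002
finger_force: 0.0
```

Run:
```python
from h import *
s=ctrl.get_state();M=R.from_quat(s['tcp_rot']).as_matrix();print(s['qpos'],np.degrees(np.arctan2(M[1,0],M[0,0])),M[:,2])
print(M.T@(np.array([.6182,-.1734,.18])-s['eef_pos']))
```

```text
[-6.13900972e-01  1.21100904e-01  1.77020636e+00 -6.56705355e-05
  1.25097463e+00  2.00718590e-01] 43.326925179112145 [-5.99301072e-04  3.46086085e-04 -9.99999761e-01]
[ 0.11422198 -0.00788378  0.05082027]
```

Request:
step_hand(
  moves=[0.035,-0.003,0.015,0,0,0,1,0.075,-0.006,0.03,0,0,0,1,0.105,-0.008,0.045,0,0,0,1,0.114,-0.008,0.05,0,0,0,1,0.114,-0.008,0.05,0,0,0,1],
)

```text
time: 1.98
eef_pos: [0.617, -0.1751, 0.1807]
tcp_rot: [0.929, 0.369, -0.001, -0.0]
contact_force: [-0.2, -1.2, 0.9]
opening: 0.999
finger_force: 0.0
```

Run:
```python
from h import *
c=shot('wrist','w0');s=ctrl.get_state();print(s['eef_pos'],c['xyz'],c['orientation'])
def proj(p):
    Rm=R.from_quat(c['orientation']).inv();t=-Rm.apply(c['xyz'])
    return cv2.projectPoints(np.array([p],float),Rm.as_rotvec(),t,np.array(c['camera_matrix'],float),np.array(c['dist_coeffs'],float))[0].ravel()
for p in ([.6182,-.1734,.0893],[ 0.6184,-0.1154,0.0423],[ 0.6757,-0.1766,0.0424]):print(proj(p))
```

```text
[ 0.6170412  -0.17579404  0.18141063] [ 0.67376783 -0.1212926   0.32315816] [ 0.90735352 -0.39146637 -0.06137064  0.14034709]
[275.05310044 207.72572153]
[221.42272986 140.65059233]
[328.46304609 141.05966254]
```

View pics/w0.png

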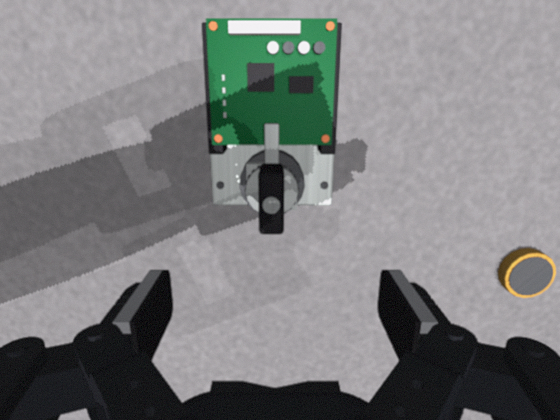

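The wrist view shows the bar aligned with the fingers, its cap at (271, 205), 4 px left of the prediction. The finger tips lie at columns 170 and 380, with their middle at 275.

Run:
```python
from h import *
c=load('w0');a=load('s0');b=load('d0');s=ctrl.get_state()
M=R.from_quat(s['tcp_rot']).as_matrix();e=s['eef_pos']
def proj(p):
    Rm=R.from_quat(c['orientation']).inv();t=-Rm.apply(c['xyz'])
    return cv2.projectPoints(np.array([p],float),Rm.as_rotvec(),t,np.array(c['camera_matrix'],float),np.array(c['dist_coeffs'],float))[0].ravel()
print('tcp px',proj(e),proj(e+M[:,2]*-.013),'below',proj(e+M[:,2]*(e[2]-.0893)))
p=tri([(a,(257.56,260.8)),(b,(349.1,249.3)),(c,(271,205))]);print('tri3',p, 'wrist at .0893',plane(c,(271,205),.0893))
for q in (p,np.array([.6182,-.1734,.0893]),plane(c,(271,205),.0893)):print(M.T@(q-e))
```

```text
tcp px [276.98104851 276.89577945] [277.11511587 292.49691683] below [276.41611766 211.203584  ]
tri3 [ 0.61764027 -0.17129999  0.08750213] wrist at .0893 [ 0.61771998 -0.17001191  0.0893    ]
[ 0.00356562 -0.00286189  0.09390664]
[ 0.00253385 -0.0009486   0.0921093 ]
[ 0.0045051  -0.0037457   0.09210829]
```

Request:
step_hand(
  moves=[0.003,-0.0025,0.04,0,0,0,1,0.003,-0.0025,0.08,0,0,0,1,0.003,-0.0025,0.11,0,0,0,0.7,0.003,-0.0025,0.121,0,0,0,0.5,0.003,-0.0025,0.121,0,0,0,0.4,0.003,-0.0025,0.121,0,0,0,0.4],
  force=50,
)

```text
time: 2.78
eef_pos: [0.619, -0.1723, 0.0625]
tcp_rot: [0.93, 0.368, 0.001, 0.001]
contact_force: [-0.1, 0.3, 0.4]
opening: 0.395
finger_force: 0.0
```

Run:
```python
from h import *
c=shot('wrist','w1');b=shot('side','d1')
im=np.hstack([c['pixels'][60:360,100:460],cv2.resize(b['pixels'][150:330,270:450],(400,300)) if 0 else cv2.resize(b['pixels'][160:310,280:480],(400,300))])
cv2.imwrite('pics/m1.png',im[:,:,::-1])
```

```text
(no output)
```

View pics/m1.png

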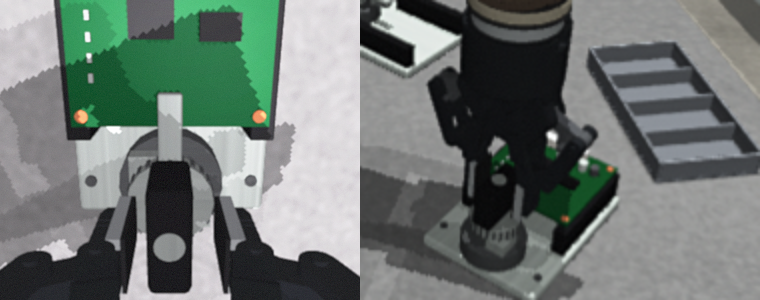

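The bar stands between the pads, cap at (170, 247) in the left half. The finger middle is at column 176, so I shift slightly in -y, go down 2 mm and close.

Request:
step_hand(
  moves=[0,-0.0015,0.002,0,0,0,0.4,0,-0.0015,0.002,0,0,0,0,0,-0.0015,0.002,0,0,0,0,0,-0.0015,0.002,0,0,0,0,0,-0.0015,0.002,0,0,0,0],
  force=50,
)

```text
time: 3.5
eef_pos: [0.6172, -0.1705, 0.0587]
tcp_rot: [0.93, 0.369, 0.0, 0.0]
contact_force: [0.8, -1.2, 1.0]
opening: 0.199
finger_force: 50.4
```

Request:
step_hand(
  moves=[0,0,-0.005,0,0,0,0,0,0,-0.01,0,0,0,0,0,0,-0.0145,0,0,0,0,0,0,-0.0145,0,0,0,0,0,0,-0.0145,0,0,0,0],
  force=60,
)

```text
time: 4.12
eef_pos: [0.617, -0.1704, 0.0714]
tcp_rot: [0.93, 0.368, 0.001, 0.001]
contact_force: [5.3, -3.4, -7.6]
opening: 0.203
finger_force: 58.8
```

Scaled: -0.3 rad / 2 = -0.15.

Request:
step_hand(
  moves=[0,0,-0.0015,0,0,0,0,0,0,-0.0015,0,0,-0.05,0,0,0,-0.0015,0,0,-0.1,0,0,0,-0.0015,0,0,-0.15,0,0,0,-0.0015,0,0,-0.15,0],
  force=60,
)

```text
time: 4.75
eef_pos: [0.6169, -0.1704, 0.0727]
tcp_rot: [0.864, 0.503, 0.0, 0.001]
contact_force: [5.9, -2.7, -8.9]
opening: 0.2
finger_force: 58.8
```

```bash
python3 -c "
from plant import ctrl;print(ctrl.get_state()['wrist_torque'])"
```

```text
[-0.50113409 -0.94252749  0.00423085]
```

Scaled: -0.87 rad / 2 = -0.435.

Request:
step_hand(
  moves=[0,0,0,0,0,-0.075,0,0,0,0,0,0,-0.15,0,0,0,0,0,0,-0.225,0,0,0,0,0,0,-0.3,0,0,0,0,0,0,-0.375,0,0,0,0,0,0,-0.435,0,0,0,0,0,0,-0.435,0,0,0,0,0,0,-0.435,0],
  force=60,
)

```text
time: 5.75
eef_pos: [0.6167, -0.1705, 0.0726]
tcp_rot: [0.572, 0.821, -0.0, 0.0]
contact_force: [5.1, -3.2, -7.9]
opening: 0.201
finger_force: 58.9
```

```bash
python3 -c "
from plant import ctrl;print(ctrl.get_state()['wrist_torque'])"
```

```text
[-0.60327213 -0.81888086 -0.00730857]
```

Request:
step_hand(
  moves=[0,0,0.002,0,0,0,0,0,0,0.004,0,0,0,0,0,0,0.004,0,0,0,0,0,0,0.004,0,0,0,0.2],
  force=60,
)

```text
time: 6.25
eef_pos: [0.6167, -0.1705, 0.0689]
tcp_rot: [0.572, 0.821, -0.0, 0.0]
contact_force: [5.3, -2.8, -6.9]
opening: 0.203
finger_force: 50.3
```

Request:
step_hand(
  moves=[0,0,0,0,0,0,0.35,0,0,0,0,0,0,0.5,0,0,-0.005,0,0,0,0.5,0,0,-0.04,0,0,0,0.5,0,0,-0.09,0,0,0,0.6,0,0,-0.13,0,0,0,0.8,0,0,-0.13,0,0,0,1],
)

```text
time: 7.12
eef_pos: [0.6193, -0.1711, 0.2066]
tcp_rot: [0.571, 0.821, 0.001, 0.005]
contact_force: [-0.3, -0.6, -0.5]
opening: 0.981
finger_force: 0.0
```

Run:
```python
from h import *
c=shot('wrist','w2');b=shot('side','d2')
im=np.hstack([c['pixels'][60:360,100:460],cv2.resize(b['pixels'][190:340,280:480],(400,300))])
cv2.imwrite('pics/m2.png',im[:,:,::-1])
```

```text
(no output)
```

View pics/m2.png

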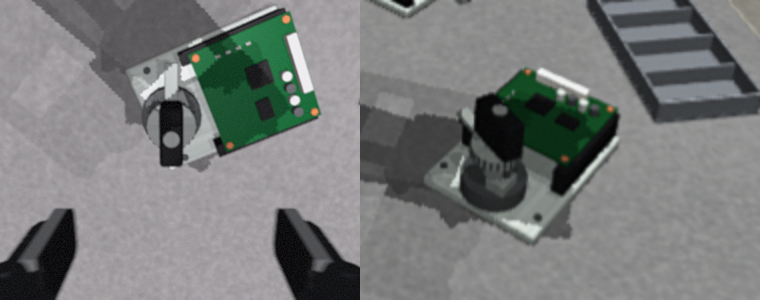

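The collar is turned, with its tongue clear of the board. In the side view the cap has moved up to about (349.5, 245.3). A quick height check comes next, and if it's good I hand in.

Run:
```python
from h import *
b=load('d2')
o,r=ray(b,(349.4,245.3)); o0,r0=ray(load('d0'),(349.1,249.3))
z=lambda o,r:(o+r*np.hypot(*(np.array([.6176,-.1713])-o[:2]))/np.hypot(*r[:2]))[2]
up=z(o,r)-z(o0,r0);print('raised',up,ctrl.get_state()['contact_force'])
if .006<up<.014: print(ctrl.sign_off())
```

```text
raised 0.008326464894629293 [-0.38670466  0.58977556  0.19424377]
the job is handed in; nothing more can be done
None
```

I handed the job in: the collar is turned about 67° counterclockwise with its tongue clear of the board and measures about 8 mm raised (ledge about 10 mm); the empty holder's collar was not touched, and the verdict was not shown.

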